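# Take the hand lamp off its charging dock and park it on its rest

## Task

The hand lamp is charged. Push the dock's keeper bar all the way open to its stop and leave it open, then lift the lamp off the dock by its handle and set it down gently on the narrow raised wooden rest beside: upright and centred on the rest's top, square to it, with the lens facing away from the rest's back board. Leave the other things on the table where they are.

Things in the scene. Friction and masses are not known exactly. Their poses are not given: they have to be found in the camera images.
- lamp: Cordless hand lamp, loose, 0.5 kg. Origin: centre of its foot's underside; z up, lens looks to -x. Sizes in mm: black foot 100 (x) x 84 (y) x 12 high; grey body 76 x 64, 12 to 91 high, centred at x = +10; lens 58 across; black round handle 20 thick, an arch along x over the top, straight from x = -18 to +38, axis 118 high, 17 gap under it. The foot's front 20 sticks out, under the keeper bar.
- handle (a point): Middle of the lamp handle's straight part, on its axis (at 10, 0, 118 mm in the lamp's frame). The handle runs along the lamp's x.
- lens (a point): Centre of the lamp's lens (at -37, 0, 55 mm in the lamp's frame).
- dock: Charging dock, fixed, flat grey block 150 (x) x 170 (y) mm. Origin: centre of its underside; z up, front is -x. The lamp's foot stands on a black seat, top 24 high, centred on the origin, lens to the front, within lips 7 high at the back and sides (3 to 4 clearance). The keeper bar crosses the front of the lamp's foot, 4 above it.
- keeper (a joint): Angle (rad) of the keeper, a flat steel bar 12 mm wide, 10 thick, underside 40 above the table, swinging level about a vertical pivot: 0 closed (along the dock's y, over the front of the lamp's foot), grows as the knob swings to the dock's -x (clockwise from above), to a stop at 0.8 (open). It is stiff and stays where left.
- keeper_pivot (a point): The keeper's pivot, at (-46, 66, 40) mm in the dock's frame.
- keeper_knob (a point): Top centre of the upright black round knob, 14 mm diameter and 55 high (from 40 to 95 above the table), at the free end of the keeper bar, 145 from the pivot.
- rest: Lamp rest, fixed: narrow raised plywood shelf. Origin: on the table under the centre of the lamp's place; z up. Sizes in mm: top 70 high, x = -58 to +58, 74 wide (y), so the lamp's foot overhangs 5 each side; a back board rises 42 above the top at x = +58 to +68. The lamp's origin belongs over the rest's origin, lens to the rest's -x. Steel foot plate 130 x 90.
- oil_bottle: Bystander: small dark bottle with red cap, 43 mm diameter, 105 high, loose. Origin: centre of its underside.
- carton: Bystander: small brown cardboard box 52 (x) x 79 (y) x 36 mm high, loose. Origin: centre of its underside.
- jar: Bystander: jar with green lid, 59 mm diameter, 70 high, loose. Origin: centre of its underside.
Mind the look-alikes: they are no part of the job. What is shaped like the lamp but purple is not meant.

How it is judged:
On the way, in this order (a step that is already met when the one before it is completed fails the run):
1. the keeper bar is pushed open to its stop (at least 0.7 rad) while the lamp still stands on the dock (value of joint keeper above 0.7 rad and distance between lamp and dock below 0.04 m), for 0.1 s.
2. the lamp is lifted clear of the dock (its foot at least 50 mm above the dock's underside, off the dock) and hangs in the fingers (height (world z) of lamp above 0.05 m and contact force between lamp and the fingers above 0.5 N and contact force between lamp and dock below 0.1 N), for 0.2 s.
At the end, for the whole second after the job is handed in: The lamp stands upright and at rest on the raised rest, its origin within 25 mm along the rest and 18 mm across it of the centre, square within 0.25 rad, its lens away from the back board; the keeper bar is still open (more than 0.65 rad) (x of lamp in the frame of rest between -0.025 and 0.025 m and y of lamp in the frame of rest between -0.018 and 0.018 m and z of lamp in the frame of rest between 0.065 and 0.076 m and angle between lamp's own z axis and vertical below 0.06 rad and angle between the x axis of lamp and the x axis of rest, either way round below 0.25 rad and x of lens in the frame of rest below 0 m and linear speed of lamp below 0.02 m/s and value of joint keeper above 0.65 rad); the robot touches nothing.
It fails at once if the lamp is tipped by more than 0.5 rad (angle between lamp's own z axis and vertical above 0.5 rad).
It fails at once if the lamp is set down hard on the rest (over 60 N) (contact force between lamp and rest above 60 N).
It fails at once if the oil bottle is moved by more than 30 mm (distance of oil_bottle from where it was at the start of the episode above 0.03 m).
It fails at once if the small carton is moved by more than 30 mm (distance of carton from where it was at the start of the episode above 0.03 m).
It fails at once if the jar is moved by more than 30 mm (distance of jar from where it was at the start of the episode above 0.03 m).
It also fails if it takes over 58 s, if anything falls off the work surface, if the arm or the gripper's body presses on something with over 40 N, if the wrist force passes 120 N, or if a joint passes its speed limit or range.

## Robot

A 7-joint arm with a two-finger parallel gripper is mounted at the origin on a cart in front of the work surface, level with it; the furniture and walls round the work are solid. World frame = base frame: x ahead of the robot, y to its left, z up, the work surface at z = 0. Lengths are in m, angles in rad, forces in N, time in s.
With the tool pointing down it reaches from about 0.425 to 0.8 m from the base axis. Payload 8.3 kg.
Tool frame: the origin (TCP) lies midway between the tips of the shut fingers; the grasp point (between the pads) lies 19 mm behind it; z points along the fingers, x is the direction in which the jaws open and shut, and the axes are right-handed (so a half turn about z gives the same grasp; the last joint's range is limited). The gripper opens to 85 mm and grips with 20 to 120 N. Pads are 22 mm wide; open, the fingers measure 114 mm over their backs; the gripper's body (76 mm by 85 mm) begins 54 mm behind the grasp point. The pads swing forward as they close: fully open they stand 13 mm farther back than shut.
Start: joints at [-1.247, 0.383, 0.016, 1.37, -0.006, 1.388, -0.046], TCP at [0.236, 0.579, 0.231] pointing down, gripper open.
Joint ranges: [-2.95, 2.95], [-0.25, 2.06], [-1.52, 1.56], [0.18, 2.33], [-1.44, 4.58], [0.02, 2.06], [-3.01, 3.01]. Speed limits (rad/s): [2.39, 2.39, 3.01, 3.01, 3.14, 3.14, 3.14].

## Interface

Orientations are given as a rotation vector (axis times angle).
In Python, from station import sensors, camera, camera_info, workorder gives the robot as it stands.
- The arm moves only by the tool move_arm, never from a script. Its argument "motion" is a list of rows, each an object of numbers: "tx", "ty", "tz": the shift along the tool's x, y, z in mm; "wx", "wy", "wz": the turn, a rotation vector about the tool's x, y, z in degrees; "claw": the closure, from 0 (fully open) to 1 (shut). A call has 1 to 10 rows; each row shifts and turns the commanded pose from where the row before left it, along the tool's axes as they then stand; what a row does not reach is not made up. A row lasts 1/12 s, in which the tool goes at most 41.7 mm and 7.16 degrees, less where a joint would pass 70% of its speed; a pose out of reach is approached as far as the arm can. A call is refused whole if a number of a shift passes 41.7 or a number of a turn 7.16, either way. A call with a gripper value outside its range is refused whole. The fingers move at their own pace and stop on an object; "force" is the grip in N (left out, the last holds). Time passes only in rows, so rows that do not move let the fingers close. It gives the time, the measured TCP pose, the force and the opening at its end, in the units of the state.
- sensors.get_obs(): the state, without advancing time (a new reading comes with each control period).
- camera(name): name is "scene" or "side" or "wrist"; returns (picture, depth): 480x640x3 uint8, blue, green, red; 480x640 float32, m along the optical axis (not along the pixel's ray), 0 where there is no reading.
- camera_info(name): a dict with "fx", "fy", "cx", "cy" (pixels), "position" and "orientation" of the camera in the world. Camera axes: x right, y up, looking along -z (the intrinsics and any distortion apply to the point x, -y, -z); pixel columns grow to the right and rows downward; lengths in m; the calibration is good to about 2 mm. A picture is of the moment at which its call begins: read the wrist's pose just before it. camera_info takes no time and is no camera call; for the wrist camera it gives the pose at the moment of the call.
- workorder.sign_off(): hands the job in, once; it reports no verdict.
The state is a dict: "clock": time; "joint_pos": joint angles; "qd": joint speeds; "effort": joint torques, N m; "ee_pos": TCP position; "ee_rot": TCP orientation; "wrist_force": force on the tool from outside, world axes, zero at the start; "moment": the same for the moment, N m; "width": opening from 0.0 (shut) to 1.0 (fully open).
Only numpy, scipy, OpenCV 4.12 (cv2) and the standard library are available. Lean on these libraries where they do the work, as an engineer would, in place of code of your own. Each camera call takes 0.05 s, during which the arm holds its last target. There are 200 camera calls.

## Working session

There is one attempt and no reset: what is moved stays moved. The work goes in short steps, Python scripts to look and compute and a tool call to move; the robot and the scene stay as the last step left them, time stands still between calls to the robot, and variables do not carry over. Pictures are saved under pics/ and viewed, about 8 in all and at most 12, crops included, and the job is handed in when it is done.

Besides the shell and the picture viewer there is one more tool, called after "Request:" as a command line: name --argument value ..., lists and objects as JSON in quotes. move_arm: Moves the arm, as the interface text tells. Its arguments: {"type":"object","properties":{"motion":{"type":"array","items":{"type":"object","properties":{"tx":{"type":"number"},"ty":{"type":"number"},"tz":{"type":"number"},"wx":{"type":"number"},"wy":{"type":"number"},"wz":{"type":"number"},"claw":{"type":"number"}}}},"force":{"type":"number"}},"required":["motion"]}

```bash
mkdir -p pics; ls
python3 - <<'E'
from station import sensors,camera,camera_info
import cv2,numpy as np
o=sensors.get_obs();print({k:np.round(v,3).tolist() for k,v in o.items()})
for n in("scene","side"):
    i=camera_info(n);print(n,i)
    p,d=camera(n);cv2.imwrite(f"pics/{n}.png",p);np.save(f"pics/{n}_d.npy",d)
a=np.hstack([cv2.imread("pics/scene.png"),cv2.imread("pics/side.png")])
E
```

```text
pics
{'clock': 0.0, 'joint_pos': [-1.247, 0.384, 0.016, 1.371, -0.006, 1.388, -0.046], 'qd': [0.0, -0.0, 0.003, 0.001, 0.0, 0.001, 0.001], 'effort': [0.0, -62.759, 0.844, -37.184, 0.017, 0.014, 0.0], 'ee_pos': [0.236, 0.578, 0.23], 'ee_rot': [2.606, 1.753, -0.003], 'wrist_force': [-0.114, -0.418, 0.058], 'moment': [0.014, -0.033, -0.025], 'width': 1.001}
scene {'fx': 579.5750592999497, 'fy': 579.5750592999497, 'cx': 318.4237804257555, 'cy': 236.03993413929751, 'position': array([-0.13686583, -0.52373978,  1.02179682]), 'orientation': array([ 0.66219007, -0.36692918, -0.966782  ])}
side {'fx': 583.3667791505172, 'fy': 583.3667791505172, 'cx': 320.23039623000466, 'cy': 237.57250775122236, 'position': array([0.38482676, 0.93054383, 0.76290439]), 'orientation': array([ 0.14134106, -1.46752672, -2.62276842])}
```

View pics/scene.png

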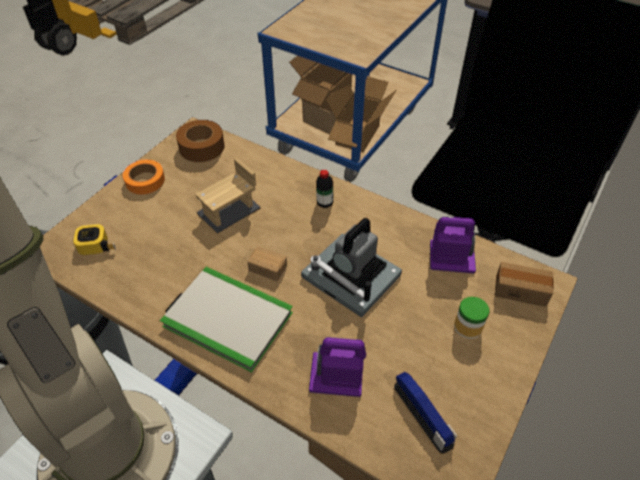

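View pics/side.png

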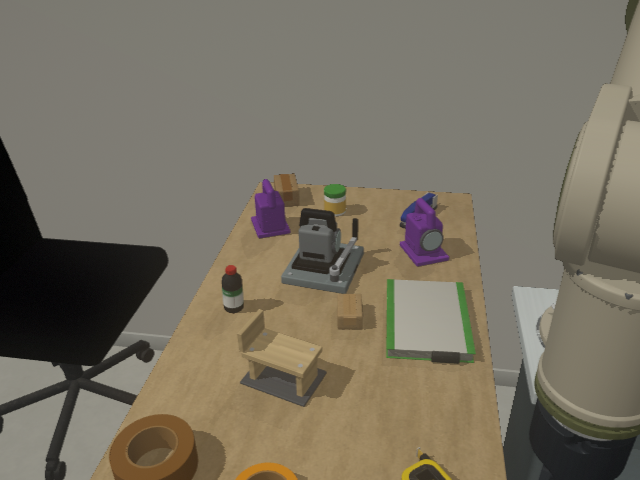

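The scene picture shows the grey lamp on the dock at about (352,262), and two purple look-alikes at (455,245) and (340,367). The rest is at (230,195), its back board at (245,175), the bottle at (324,190), the carton at (267,264) and the jar at (472,316). In the side picture the lamp is at (320,240), the rest at (283,355) and the keeper knob at (355,228). Only the grey lamp with the black handle, standing on the dock, fits the description.

```bash
cat > h.py <<'E'
import numpy as np,cv2
from scipy.spatial.transform import Rotation as R
from station import sensors,camera,camera_info
def pts(n,d,info=None):
    "world points for the whole depth picture"
    i=info or camera_info(n);v,u=np.mgrid[:480,:640]
    c=np.dstack([(u-i['cx'])/i['fx']*d,-(v-i['cy'])/i['fy']*d,-d])
    return c@R.from_rotvec(i['orientation']).as_matrix().T+i['position']
def ray(n,uv,z,info=None):
    i=info or camera_info(n);u,v=uv
    r=R.from_rotvec(i['orientation']).apply([(u-i['cx'])/i['fx'],-(v-i['cy'])/i['fy'],-1]);p=i['position']
    return p+r*(z-p[2])/r[2]
def proj(n,P,info=None):
    i=info or camera_info(n);c=R.from_rotvec(i['orientation']).inv().apply(np.atleast_2d(P)-i['position'])
    return np.c_[i['cx']-i['fx']*c[:,0]/c[:,2],i['cy']+i['fy']*c[:,1]/c[:,2]]
def tri(u1,u2):
    A=[];b=[]
    for n,uv in(("scene",u1),("side",u2)):
        i=camera_info(n);p=i['position'];r=ray(n,uv,0)-p;r/=np.linalg.norm(r);M=np.eye(3)-np.outer(r,r);A.append(M);b.append(M@p)
    return np.linalg.lstsq(np.vstack(A),np.hstack(b),rcond=None)[0]
E
python3 - <<'E'
from h import *
for n,ps in(("scene",[(352,262),(357,235),(320,265),(380,275),(225,190),(248,178),(235,215),(324,175),(267,258),(472,305),(300,300)]),("side",[(320,240),(318,215),(355,225),(300,275),(283,350),(250,335),(300,385),(231,270),(350,300),(335,190),(400,320)])):
    P=pts(n,np.load(f"pics/{n}_d.npy"))
    for p in ps: print(n,p,np.round(P[p[1],p[0]],3))
a=cv2.resize(cv2.imread("pics/scene.png")[205:325,285:425],None,fx=4,fy=4,interpolation=2)
b=cv2.resize(cv2.imread("pics/side.png")[195:315,265:385],None,fx=4,fy=4,interpolation=2)
cv2.imwrite("pics/c1.png",cv2.resize(np.hstack([a,b[:, :]])[:, :],None,fx=.75,fy=.75))
a=cv2.resize(cv2.imread("pics/scene.png")[150:240,180:280],None,fx=4,fy=4,interpolation=2)
b=cv2.resize(cv2.imread("pics/side.png")[310:400,230:330],None,fx=4,fy=4,interpolation=2)
cv2.imwrite("pics/c2.png",np.hstack([a,b]))
E
```

```text
scene (352, 262) [ 0.538 -0.184  0.094]
scene (357, 235) [ 0.569 -0.175  0.143]
scene (320, 265) [ 0.527 -0.113  0.049]
scene (380, 275) [ 0.592 -0.227  0.02 ]
scene (225, 190) [0.586 0.187 0.071]
scene (248, 178) [0.632 0.152 0.091]
scene (235, 215) [0.582 0.164 0.002]
scene (324, 175) [ 0.726 -0.001  0.101]
scene (267, 258) [0.491 0.002 0.035]
scene (472, 305) [ 0.585 -0.432  0.071]
scene (300, 300) [ 0.457 -0.106 -0.002]
side (320, 240) [ 0.57  -0.132  0.097]
side (318, 215) [ 0.577 -0.155  0.146]
side (355, 225) [ 0.505 -0.231  0.082]
side (300, 275) [ 0.61  -0.098  0.024]
side (283, 350) [0.583 0.192 0.07 ]
side (250, 335) [0.642 0.184 0.09 ]
side (300, 385) [0.546 0.234 0.033]
side (231, 270) [0.725 0.016 0.104]
side (350, 300) [ 0.49  -0.01   0.035]
side (335, 190) [ 0.58  -0.431  0.068]
side (400, 320) [0.386 0.025 0.023]
```

View pics/c1.png

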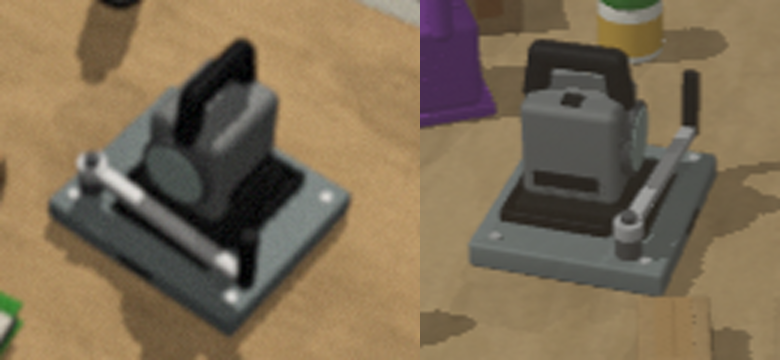

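View pics/c2.png

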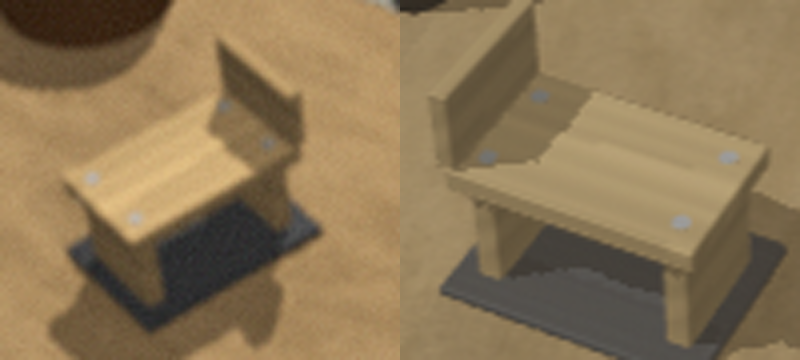

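The enlarged crops confirm it: the grey lamp with a black handle stands on the grey dock. The keeper runs across its front from the pivot at scene px (316,258) to the upright knob at (368,284). The rest has its back board toward +x, and its top carries four screws.

Run:
```python
from h import *
s=lambda x,y:(285+x/3,205+y/3); t=lambda x,y:(265+(x-420)/3,195+y/3)
piv=tri(s(93,160),t(630,218));kn=tri(s(248,238),t(690,74));print("piv",piv.round(3),"knobtop",kn.round(3),np.linalg.norm((kn-piv)[:2]))
a=lambda x,y:(180+x/4,150+y/4); b=lambda x,y:(230+(x-400)/4,310+y/4)
S=np.array([tri(a(92,178),b(680,222)),tri(a(135,218),b(728,157)),tri(a(267,143),b(540,96)),tri(a(225,105),b(487,157))]);print("screws",S.round(3),S.mean(0).round(3))
f=(S[2]+S[3]-S[0]-S[1]);print("rest yaw",np.arctan2(f[1],f[0]))
V=[pts(n,np.load(f"pics/{n}_d.npy")).reshape(-1,3) for n in("scene","side")]
def sel(c,r,z0,z1):
    o=[]
    for P in V:
        m=(np.hypot(P[:,0]-c[0],P[:,1]-c[1])<r)&(P[:,2]>z0)&(P[:,2]<z1);o.append(P[m])
    return o
def rect(P,l):
    (c,w,an)=cv2.minAreaRect((P[:,:2]*1000).astype(np.float32));print(l,len(P),np.round(c,1),np.round(w,1),round(an,1),"z",np.median(P[:,2]).round(4))
for k,P in enumerate(sel((.6,.18),.12,.066,.075)): rect(P,f"resttop{k}")
for k,P in enumerate(sel((.6,.18),.13,.085,.12)): rect(P,f"board{k}")
h=sel((.57,-.17),.09,.13,.17)
for k,P in enumerate(h+[np.vstack(h)]):
    rect(P,f"handle{k}");print(P[:,2].max())
for k,P in enumerate(sel((.57,-.17),.13,.014,.027)): rect(P,f"dock{k}")
d=sel((.57,-.17),.13,.014,.027); rect(np.vstack(d),"dock")
rect(np.vstack(sel((.6,.18),.12,.066,.075)),"rest")
for nm,c,r,z in(("carton",(.49,0),.08,.03),("bottle",(.725,.008),.05,.095),("jar",(.583,-.432),.06,.06)): rect(np.vstack(sel(c,r,z,z+.015)),nm)
```

```text
piv [ 0.534 -0.097  0.052] knobtop [ 0.506 -0.238  0.092] 0.14375884768055408
screws [[0.547 0.223 0.069]
 [0.534 0.181 0.069]
 [0.625 0.154 0.069]
 [0.639 0.196 0.069]] [0.586 0.189 0.069]
rest yaw -0.2937386320746233
resttop0 1048 [586.9 186.2] [ 78.7 126.3] 71.2 z 0.0691
resttop1 2091 [586.2 189.8] [ 76.9 125.9] 72.2 z 0.0697
board0 242 [643.5 170.8] [77.9 12.9] 74.4 z 0.1042
board1 480 [643.1 172.4] [77.6 12.9] 72.8 z 0.1036
handle0 340 [ 578.4 -169.3] [19.6 78.6] 83.6 z 0.1475
0.15387753907496782
handle1 338 [ 580.7 -162.5] [19.2 80.1] 82.9 z 0.1452
0.15455649405998062
handle2 678 [ 579.9 -165.9] [26.1 80.8] 82.9 z 0.1466
0.15455649405998062
dock0 1966 [ 568.6 -167.3] [172.4 154.1] 82.0 z 0.0208
dock1 1387 [ 567.6 -164.6] [176.4 151.6] 82.3 z 0.0215
dock 3353 [ 568.8 -165.2] [177.2 154. ] 82.2 z 0.0211
rest 3139 [586.1 187.3] [ 81.8 127.3] 72.2 z 0.0695
carton 1212 [489.1   4.2] [52.3 81.9] 7.7 z 0.0346
bottle 148 [729.1   5.6] [28.3 23.8] 69.0 z 0.1026
jar 873 [ 581.3 -435.9] [64.3 59.4] 84.6 z 0.0688
```

Pivot, knob spacing (144 mm against 145), handle height (about 143 mm) and rest top (69.5 mm) all agree with the text. I place the rest origin at about (0.583, 0.189) with yaw −17.3°, and the dock at (0.569, −0.165) with yaw −7.8°. I'm moving to the inner side of the knob.

Request:
move_arm --motion '[{"tx":-23,"ty":31.3,"claw":1},{"tx":-23,"ty":31.3,"claw":1},{"tx":-23,"ty":31.3,"claw":1},{"tx":-23,"ty":31.3,"claw":1},{"tx":-23,"ty":31.3,"claw":1},{"tx":-23,"ty":31.3,"claw":1},{"tx":-23,"ty":31.3,"claw":1},{"tx":-23,"ty":31.3,"claw":1},{"tx":-23,"ty":31.3,"claw":1},{"tx":-23,"ty":31.3,"claw":1}]'

```text
schema error: expected keys tx, ty, tz, wx, wy, wz, claw
```

```bash
cat >> h.py <<'E'
def delta(target,yaw):
    "tool-frame shift (mm) to target and turn about tool z (deg) to world yaw of tool x"
    o=sensors.get_obs();M=R.from_rotvec(o['ee_rot']).as_matrix();y=np.degrees(np.arctan2(M[1,0],M[0,0]))
    print("t",round(o['clock'],2),"pos",np.round(o['ee_pos'],4),"yaw",round(y,1),"zaxis",M[:,2].round(3),"F",np.round(o['wrist_force'],1),"w",round(o['width'],3),"j",np.round(o['joint_pos'],2))
    print("shift",(M.T@(np.array(target)-o['ee_pos'])*1000).round(1),"wz",round(-((yaw-y+180)%360-180),1))
E
python3 - <<'E'
from h import *
delta((.537,-.253,.231),-30.7)
for n,c in(("scene",[(340,367),(335,388),(315,385),(360,392)]),):
    P=pts(n,np.load(f"pics/{n}_d.npy"))
    for p in c: print(p,P[p[1],p[0]].round(3))
P=pts("scene",np.load("pics/scene_d.npy"));hsv=cv2.cvtColor(cv2.imread("pics/scene.png"),40)
m=(hsv[...,0]>135)&(hsv[...,0]<155)&(hsv[...,1]>100);m[:290]=0
q=P[m&(P[...,2]>.004)];print(q.min(0),q.max(0))
E
```

```text
t 0.1 pos [0.2355 0.5784 0.2304] yaw 67.8 zaxis [-0.001 -0.002 -1.   ] F [ 0.  -1.1  0.2] w 0.999 j [-1.25  0.38  0.02  1.37 -0.01  1.39 -0.05]
shift [-6.563e+02  5.928e+02  5.000e-01] wz 98.5
(340, 367) [ 0.319 -0.284  0.091]
(335, 388) [ 0.315 -0.278  0.01 ]
(315, 385) [ 0.3   -0.243  0.011]
(360, 392) [ 0.333 -0.323  0.011]
[-0.13686583 -0.52373978  0.00545212] [ 0.49764649 -0.20340084  1.02179682]
```

The second purple lamp is at about (0.32, −0.28), clear of the keeper's swing. I'm resending the move with all keys.

Request:
move_arm --motion '[{"tx":-23,"ty":31.3,"tz":0,"wx":0,"wy":0,"wz":0,"claw":1},{"tx":-23,"ty":31.3,"tz":0,"wx":0,"wy":0,"wz":0,"claw":1},{"tx":-23,"ty":31.3,"tz":0,"wx":0,"wy":0,"wz":0,"claw":1},{"tx":-23,"ty":31.3,"tz":0,"wx":0,"wy":0,"wz":0,"claw":1},{"tx":-23,"ty":31.3,"tz":0,"wx":0,"wy":0,"wz":0,"claw":1},{"tx":-23,"ty":31.3,"tz":0,"wx":0,"wy":0,"wz":0,"claw":1},{"tx":-23,"ty":31.3,"tz":0,"wx":0,"wy":0,"wz":0,"claw":1},{"tx":-23,"ty":31.3,"tz":0,"wx":0,"wy":0,"wz":0,"claw":1},{"tx":-23,"ty":31.3,"tz":0,"wx":0,"wy":0,"wz":0,"claw":1},{"tx":-23,"ty":31.3,"tz":0,"wx":0,"wy":0,"wz":0,"claw":1}]'

```text
clock: 0.93
ee_pos: [0.4393, 0.2458, 0.2311]
ee_rot: [-2.607, -1.753, 0.001]
wrist_force: [0.4, 0.7, 0.8]
width: 0.005
```

Request:
move_arm --motion '[{"tx":-23,"ty":31.3,"tz":0,"wx":0,"wy":0,"wz":0,"claw":1},{"tx":-23,"ty":31.3,"tz":0,"wx":0,"wy":0,"wz":0,"claw":1},{"tx":-31.6,"ty":18,"tz":0,"wx":0,"wy":0,"wz":0,"claw":1},{"tx":-31.6,"ty":18,"tz":0,"wx":0,"wy":0,"wz":0,"claw":1},{"tx":-31.6,"ty":18,"tz":0,"wx":0,"wy":0,"wz":0,"claw":1},{"tx":-31.6,"ty":18,"tz":0,"wx":0,"wy":0,"wz":0,"claw":1},{"tx":-31.6,"ty":18,"tz":0,"wx":0,"wy":0,"wz":0,"claw":1},{"tx":-31.6,"ty":18,"tz":0,"wx":0,"wy":0,"wz":0,"claw":1},{"tx":-31.6,"ty":18,"tz":0,"wx":0,"wy":0,"wz":0,"claw":1},{"tx":-31.6,"ty":18,"tz":0,"wx":0,"wy":0,"wz":0,"claw":1}]'

```text
clock: 1.77
ee_pos: [0.5171, -0.1086, 0.2311]
ee_rot: [-2.606, -1.753, 0.0]
wrist_force: [1.4, 0.1, 0.3]
width: -0.003
```

```bash
python3 -c "
from h import *
delta((.537,-.253,.231),-30.7)"
```

```text
t 1.77 pos [ 0.5171 -0.1086  0.2311] yaw 67.9 zaxis [-0.  0. -1.] F [1.4 0.1 0.3] w -0.003 j [-0.34  0.18  0.56  1.66 -0.1   1.33  1.42]
shift [-1.263e+02  7.280e+01  1.000e-01] wz 98.6
```

Request:
move_arm --motion '[{"tx":-31.6,"ty":18,"tz":0,"wx":0,"wy":0,"wz":0,"claw":1},{"tx":-31.6,"ty":18,"tz":0,"wx":0,"wy":0,"wz":0,"claw":1},{"tx":-31.6,"ty":18,"tz":0,"wx":0,"wy":0,"wz":0,"claw":1},{"tx":-31.6,"ty":18,"tz":0,"wx":0,"wy":0,"wz":0,"claw":1},{"tx":0,"ty":0,"tz":0,"wx":0,"wy":0,"wz":7,"claw":1},{"tx":0,"ty":0,"tz":0,"wx":0,"wy":0,"wz":7,"claw":1},{"tx":0,"ty":0,"tz":0,"wx":0,"wy":0,"wz":7,"claw":1},{"tx":0,"ty":0,"tz":0,"wx":0,"wy":0,"wz":7,"claw":1},{"tx":0,"ty":0,"tz":0,"wx":0,"wy":0,"wz":7,"claw":1},{"tx":0,"ty":0,"tz":0,"wx":0,"wy":0,"wz":7,"claw":1}]'

```text
clock: 2.6
ee_pos: [0.5362, -0.251, 0.2308]
ee_rot: [-3.064, -0.693, 0.001]
wrist_force: [-0.1, -0.2, -0.5]
width: 0.005
```

Request:
move_arm --motion '[{"tx":0,"ty":0,"tz":0,"wx":0,"wy":0,"wz":7,"claw":1},{"tx":0,"ty":0,"tz":0,"wx":0,"wy":0,"wz":7,"claw":1},{"tx":0,"ty":0,"tz":0,"wx":0,"wy":0,"wz":7,"claw":1},{"tx":0,"ty":0,"tz":0,"wx":0,"wy":0,"wz":7,"claw":1},{"tx":0,"ty":0,"tz":0,"wx":0,"wy":0,"wz":7,"claw":1},{"tx":0,"ty":0,"tz":0,"wx":0,"wy":0,"wz":7,"claw":1},{"tx":0,"ty":0,"tz":0,"wx":0,"wy":0,"wz":7,"claw":1},{"tx":0,"ty":0,"tz":0,"wx":0,"wy":0,"wz":7,"claw":1},{"tx":0,"ty":0,"tz":0,"wx":0,"wy":0,"wz":0,"claw":1}]'

```text
clock: 3.35
ee_pos: [0.5364, -0.2508, 0.2308]
ee_rot: [3.031, -0.826, -0.002]
wrist_force: [0.4, -0.3, -0.1]
width: 0.0
```

Run:
```python
from h import *
delta((.537,-.253,.058),-30.7)
i=camera_info("wrist");p,d=camera("wrist");P=pts("wrist",d,i);print(i)
for q in [(.506,-.238,.092),(.512,-.237,.095),(.534,-.097,.05)]: print(q,proj("wrist",q,i).round())
cv2.imwrite("pics/w1.png",p)
```

```text
t 3.35 pos [ 0.5364 -0.2508  0.2308] yaw -30.5 zaxis [-0.001  0.    -1.   ] F [ 0.4 -0.3 -0.1] w 0.0 j [-0.31  0.43  0.97  1.5  -0.36  1.4   0.14]
shift [  1.8   1.5 172.8] wz 0.2
{'fx': 373.45868841150605, 'fy': 373.45868841150605, 'cx': 322.1268764332567, 'cy': 241.46053075409952, 'position': array([ 0.57263548, -0.18881029,  0.37395531]), 'orientation': array([-0.28300879,  0.07788574, -0.52815637])}
(0.506, -0.238, 0.092) [[281. 232.]]
(0.512, -0.237, 0.095) [[286. 228.]]
(0.534, -0.097, 0.05) [[221.  51.]]
```

View pics/w1.png

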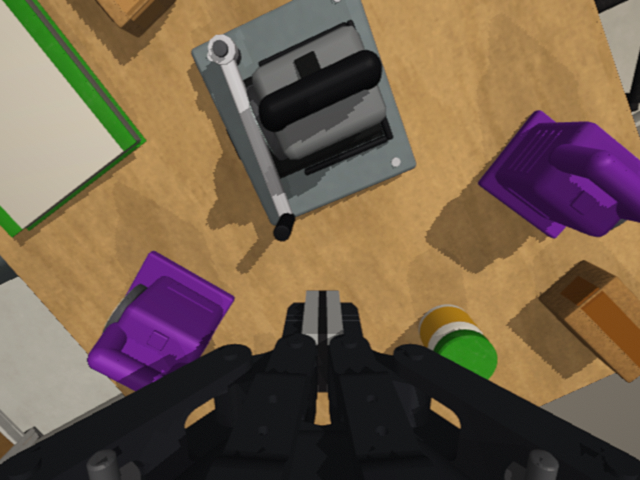

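The wrist view shows the knob top at (285,225) against my predicted (286,228), so the knob is at (0.512, −0.237). The fingers are clear beside it, so I'm descending.

Request:
move_arm --motion '[{"tx":1,"ty":1,"tz":34.5,"wx":0,"wy":0,"wz":0,"claw":1},{"tx":1,"ty":0.5,"tz":34.5,"wx":0,"wy":0,"wz":0,"claw":1},{"tx":0,"ty":0,"tz":34.5,"wx":0,"wy":0,"wz":0,"claw":1},{"tx":0,"ty":0,"tz":34.5,"wx":0,"wy":0,"wz":0,"claw":1},{"tx":0,"ty":0,"tz":34.5,"wx":0,"wy":0,"wz":0,"claw":1},{"tx":0,"ty":0,"tz":0,"wx":0,"wy":0,"wz":0,"claw":1}]'

```text
clock: 3.9
ee_pos: [0.5337, -0.2513, 0.0524]
ee_rot: [-3.035, 0.81, 0.016]
wrist_force: [-1.8, 0.6, 0.0]
width: -0.002
```

Run:
```python
from h import *
delta((.434,-.193,.058),-30.7)
p=np.array((.533,-.0965));M=np.array([np.cos(np.radians(-30.6)),np.sin(np.radians(-30.6))]);Y=np.array([M[1],-M[0]])
y0=np.array(sensors.get_obs()['ee_pos'][:2])
for a in np.linspace(0,.86,12):
    f=np.radians(-97.8)-a;k=p+.145*np.array([np.cos(f),np.sin(f)])+.0215*M
    print(round(a,2),k.round(3),"cum tx,ty",round(1e3*(k-y0)@M,1),round(1e3*(k-y0)@Y,1))
```

```text
t 3.9 pos [ 0.5337 -0.2513  0.0524] yaw -29.9 zaxis [-0.009  0.003 -1.   ] F [-1.8  0.6  0. ] w -0.002 j [-0.24  0.6   0.85  1.7  -0.5   1.08  0.25]
shift [-115.6   -0.8   -4.4] wz 0.8
0.0 [ 0.532 -0.251] cum tx,ty -1.8 0.8
0.08 [ 0.521 -0.249] cum tx,ty -12.4 4.8
0.16 [ 0.51  -0.246] cum tx,ty -23.3 7.9
0.23 [ 0.499 -0.243] cum tx,ty -34.4 10.2
0.31 [ 0.489 -0.238] cum tx,ty -45.6 11.6
0.39 [ 0.479 -0.233] cum tx,ty -56.9 12.1
0.47 [ 0.469 -0.227] cum tx,ty -68.3 11.7
0.55 [ 0.46 -0.22] cum tx,ty -79.5 10.5
0.63 [ 0.451 -0.212] cum tx,ty -90.7 8.4
0.7 [ 0.444 -0.204] cum tx,ty -101.6 5.4
0.78 [ 0.436 -0.196] cum tx,ty -112.3 1.6
0.86 [ 0.43  -0.186] cum tx,ty -122.6 -3.1
```

Request:
move_arm --motion '[{"tx":-6,"ty":2,"tz":-5,"wx":0,"wy":0,"wz":0,"claw":1},{"tx":-8,"ty":3,"tz":0,"wx":0,"wy":0,"wz":0,"claw":1},{"tx":-11,"ty":3,"tz":0,"wx":0,"wy":0,"wz":0,"claw":1},{"tx":-11,"ty":2.5,"tz":0,"wx":0,"wy":0,"wz":0,"claw":1},{"tx":-11,"ty":1.5,"tz":0,"wx":0,"wy":0,"wz":0,"claw":1}]'

```text
clock: 4.32
ee_pos: [0.4911, -0.2414, 0.0668]
ee_rot: [-3.033, 0.817, -0.007]
wrist_force: [0.4, -1.3, -0.5]
width: 0.002
```

Request:
move_arm --motion '[{"tx":-11,"ty":0,"tz":0,"wx":0,"wy":0,"wz":0,"claw":1},{"tx":-11,"ty":-0.5,"tz":0,"wx":0,"wy":0,"wz":0,"claw":1},{"tx":-11,"ty":-1,"tz":0,"wx":0,"wy":0,"wz":0,"claw":1},{"tx":-11,"ty":-2,"tz":0,"wx":0,"wy":0,"wz":0,"claw":1},{"tx":0,"ty":0,"tz":0,"wx":0,"wy":0,"wz":0,"claw":1}]'

```text
clock: 4.73
ee_pos: [0.454, -0.2145, 0.0659]
ee_rot: [-3.031, 0.816, -0.004]
wrist_force: [-0.6, -0.8, -0.6]
width: 0.003
```

Run:
```python
from h import *
delta((.434,-.193,.058),-30.7)
```

```text
t 4.73 pos [ 0.454  -0.2145  0.0659] yaw -30.1 zaxis [ 0.003  0.002 -1.   ] F [-0.6 -0.8 -0.6] w 0.003 j [-0.4   0.4   0.95  1.94 -0.39  0.99  0.2 ]
shift [-28.1  -8.6   7.9] wz 0.6
```

Run:
```python
from h import *
i=camera_info("wrist");p,d=camera("wrist")
print(proj("wrist",[(.533,-.0965,.05),(.512,-.237,.095)],i).round(), proj("wrist",[np.r_[np.array((.533,-.0965))+.145*np.array([np.cos(-1.707-a),np.sin(-1.707-a)]),.095] for a in (.4,.6,.8)],i).round())
cv2.imwrite("pics/w2.png",p)
```

```text
[[348. -75.]
 [503. 320.]] [[345. 353.]
 [262. 345.]
 [180. 322.]]
```

View pics/w2.png

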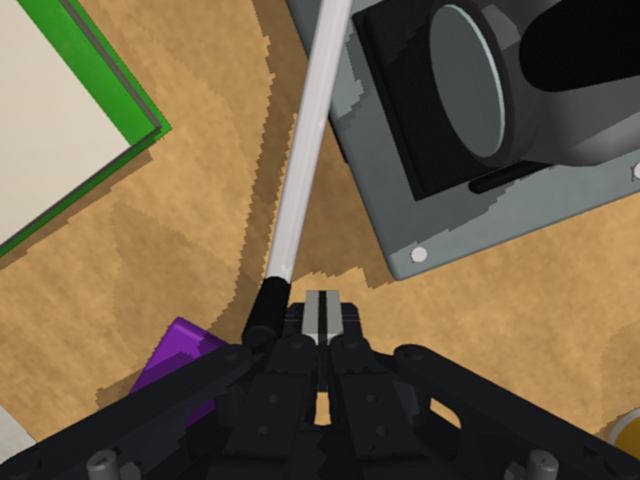

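The picture shows the knob at about (260,340), touching the left finger, which is keeper angle ≈0.6. I'm continuing to the stop.

Request:
move_arm --motion '[{"tx":-10,"ty":-3,"tz":0,"wx":0,"wy":0,"wz":0,"claw":1},{"tx":-10,"ty":-4,"tz":0,"wx":0,"wy":0,"wz":0,"claw":1},{"tx":-6,"ty":-3,"tz":0,"wx":0,"wy":0,"wz":0,"claw":1},{"tx":-3,"ty":-1,"tz":0,"wx":0,"wy":0,"wz":0,"claw":1},{"tx":0,"ty":0,"tz":0,"wx":0,"wy":0,"wz":0,"claw":1}]'

```text
clock: 5.2
ee_pos: [0.4368, -0.1924, 0.0652]
ee_rot: [3.032, -0.817, 0.008]
wrist_force: [3.5, -4.6, -3.2]
width: 0.001
```

Request:
move_arm --motion '[{"tx":-2,"ty":0,"tz":0,"wx":0,"wy":0,"wz":0,"claw":1},{"tx":-2,"ty":0,"tz":0,"wx":0,"wy":0,"wz":0,"claw":1},{"tx":0,"ty":0,"tz":0,"wx":0,"wy":0,"wz":0,"claw":1}]'

```text
clock: 5.45
ee_pos: [0.4365, -0.1922, 0.0659]
ee_rot: [3.03, -0.816, 0.019]
wrist_force: [16.5, -11.0, -14.2]
width: -0.003
```

Run:
```python
from h import *
delta((.434,-.193,.058),-30.7)
```

```text
t 5.45 pos [ 0.4365 -0.1922  0.0659] yaw -30.2 zaxis [ 0.01  -0.007 -1.   ] F [ 16.5 -11.  -14.2] w -0.003 j [-0.49  0.33  0.98  2.01 -0.33  0.96  0.13]
shift [-1.8  2.   7.9] wz 0.5
```

The force rises with no further motion and the tool is where angle 0.8 puts it, so the keeper is at its stop. I'm backing off, rising and opening.

Request:
move_arm --motion '[{"tx":12,"ty":0,"tz":0,"wx":0,"wy":0,"wz":0,"claw":1},{"tx":15,"ty":0,"tz":0,"wx":0,"wy":0,"wz":0,"claw":1},{"tx":0,"ty":0,"tz":-35,"wx":0,"wy":0,"wz":0,"claw":1},{"tx":0,"ty":0,"tz":-38,"wx":0,"wy":0,"wz":0,"claw":1},{"tx":0,"ty":0,"tz":-38,"wx":0,"wy":0,"wz":0,"claw":1},{"tx":0,"ty":0,"tz":-38,"wx":0,"wy":0,"wz":0,"claw":1},{"tx":0,"ty":0,"tz":-35,"wx":0,"wy":0,"wz":0,"claw":0.3},{"tx":0,"ty":0,"tz":0,"wx":0,"wy":0,"wz":7,"claw":0.3},{"tx":0,"ty":0,"tz":0,"wx":0,"wy":0,"wz":7,"claw":0.3},{"tx":0,"ty":0,"tz":0,"wx":0,"wy":0,"wz":7,"claw":0.3}]'

```text
clock: 6.28
ee_pos: [0.4555, -0.203, 0.2493]
ee_rot: [-2.828, 1.364, -0.004]
wrist_force: [-0.0, -0.3, 0.2]
width: 0.565
```

Request:
move_arm --motion '[{"tx":0,"ty":0,"tz":0,"wx":0,"wy":0,"wz":7,"claw":0.3},{"tx":0,"ty":0,"tz":0,"wx":0,"wy":0,"wz":7,"claw":0.3},{"tx":0,"ty":0,"tz":0,"wx":0,"wy":0,"wz":7,"claw":0.3},{"tx":0,"ty":0,"tz":0,"wx":0,"wy":0,"wz":7,"claw":0.3},{"tx":0,"ty":0,"tz":0,"wx":0,"wy":0,"wz":7,"claw":0.3},{"tx":0,"ty":0,"tz":0,"wx":0,"wy":0,"wz":7,"claw":0.3},{"tx":0,"ty":0,"tz":0,"wx":0,"wy":0,"wz":4.5,"claw":0.3},{"tx":0,"ty":0,"tz":0,"wx":0,"wy":0,"wz":0,"claw":0.3}]'

```text
clock: 6.95
ee_pos: [0.4552, -0.2028, 0.2484]
ee_rot: [-2.064, 2.368, -0.001]
wrist_force: [0.4, -0.2, -0.1]
width: 0.699
```

Run:
```python
from h import *
delta((.579,-.166,.25),-97.5)
```

```text
t 6.95 pos [ 0.4552 -0.2028  0.2484] yaw -97.9 zaxis [ 0.001 -0.    -1.   ] F [ 0.4 -0.2 -0.1] w 0.699 j [-0.77  0.21  1.31  1.72 -0.21  1.37 -1.13]
shift [ -53.4 -117.6   -1.5] wz -0.4
```

Request:
move_arm --motion '[{"tx":-13.3,"ty":-29.4,"tz":0,"wx":0,"wy":0,"wz":0,"claw":0.3},{"tx":-13.3,"ty":-29.4,"tz":0,"wx":0,"wy":0,"wz":0,"claw":0.3},{"tx":-13.3,"ty":-29.4,"tz":0,"wx":0,"wy":0,"wz":0,"claw":0.3},{"tx":-13.3,"ty":-29.4,"tz":0,"wx":0,"wy":0,"wz":0,"claw":0.3},{"tx":0,"ty":0,"tz":0,"wx":0,"wy":0,"wz":0,"claw":0.3}]'

```text
clock: 7.37
ee_pos: [0.5837, -0.1608, 0.246]
ee_rot: [2.081, -2.352, -0.001]
wrist_force: [-0.2, 1.6, -0.2]
width: 0.704
```

Run:
```python
from h import *
delta((.579,-.166,.25),-97.5)
i=camera_info("wrist");p,d=camera("wrist");cv2.imwrite("pics/w3.png",p)
s,sd=camera("scene");cv2.imwrite("pics/s3.png",s)
P=pts("wrist",d,i).reshape(-1,3)
m=(abs(P[:,0]-.575)<.07)&(abs(P[:,1]+.165)<.06)&(P[:,2]>.128)&(P[:,2]<.17)
print(m.sum())
if m.sum()>50:
    Q=P[m];print(cv2.minAreaRect((Q[:,:2]*1000).astype(np.float32)),Q[:,2].max())
cv2.imwrite("pics/m3.png",np.hstack([cv2.resize(p,(400,300)),cv2.resize(s[200:350,270:470],(400,300))]))
```

```text
t 7.37 pos [ 0.5837 -0.1608  0.246 ] yaw -97.0 zaxis [-0.001 -0.    -1.   ] F [-0.2  1.6 -0.2] w 0.704 j [-0.53  0.52  1.11  1.44 -0.47  1.47 -1.12]
shift [ 5.7  4.1 -4. ] wz 0.5
3115
((583.6483154296875, -169.44342041015625), (19.81585693359375, 77.20018768310547), 82.96183776855469) 0.15477131563411348
```

View pics/m3.png

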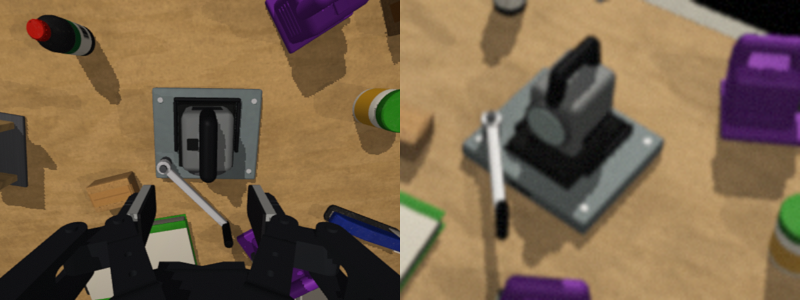

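The wrist view (left) and the scene crop (right) show the keeper swung open and the lamp still seated. The jaws straddle the handle, so I'm descending.

Request:
move_arm --motion '[{"tx":3.3,"ty":1.5,"tz":30,"wx":0,"wy":0,"wz":0.5,"claw":0.3},{"tx":3.3,"ty":1.4,"tz":30,"wx":0,"wy":0,"wz":0,"claw":0.3},{"tx":0,"ty":0,"tz":30,"wx":0,"wy":0,"wz":0,"claw":0.3},{"tx":0,"ty":0,"tz":20,"wx":0,"wy":0,"wz":0,"claw":0.3},{"tx":0,"ty":0,"tz":0,"wx":0,"wy":0,"wz":0,"claw":0.3},{"tx":0,"ty":0,"tz":0,"wx":0,"wy":0,"wz":0,"claw":0.3}]'

```text
clock: 7.97
ee_pos: [0.5738, -0.172, 0.1382]
ee_rot: [2.058, -2.373, -0.001]
wrist_force: [-0.2, -0.5, 0.7]
width: 0.698
```

Run:
```python
from h import *
delta((.580,-.167,.124),-97.5)
i=camera_info("wrist");p,d=camera("wrist")
P=pts("wrist",d,i).reshape(-1,3)
m=(abs(P[:,0]-.575)<.07)&(abs(P[:,1]+.165)<.05)&(P[:,2]>.128)&(P[:,2]<.157)
if m.sum()>50:
    Q=P[m];print(cv2.minAreaRect((Q[:,:2]*1000).astype(np.float32)),Q[:,2].max())
```

```text
t 7.97 pos [ 0.5738 -0.172   0.1382] yaw -98.1 zaxis [-0.001  0.    -1.   ] F [-0.2 -0.5  0.7] w 0.698 j [-0.5   0.59  1.06  1.61 -0.53  1.26 -1.06]
shift [-5.8 -5.4 14.2] wz -0.6
((579.130859375, -171.31661987304688), (70.23939514160156, 62.92384719848633), 38.092308044433594) 0.15697479645876405
```

Request:
move_arm --motion '[{"tx":-3,"ty":-3,"tz":0,"wx":0,"wy":0,"wz":-0.6,"claw":0.3},{"tx":-2.8,"ty":-2.4,"tz":0,"wx":0,"wy":0,"wz":0,"claw":0.3},{"tx":0,"ty":0,"tz":7,"wx":0,"wy":0,"wz":0,"claw":0.3},{"tx":0,"ty":0,"tz":7,"wx":0,"wy":0,"wz":0,"claw":0.3},{"tx":0,"ty":0,"tz":0,"wx":0,"wy":0,"wz":0,"claw":0.3},{"tx":0,"ty":0,"tz":0,"wx":0,"wy":0,"wz":0,"claw":0.3}]'

```text
clock: 8.52
ee_pos: [0.5803, -0.1665, 0.1231]
ee_rot: [2.069, -2.362, -0.002]
wrist_force: [-0.9, -0.3, -0.2]
width: 0.697
```

Run:
```python
from h import *
delta((.580,-.167,.124),-97.5)
p,d=camera("wrist");q,_=camera("side")
cv2.imwrite("pics/m4.png",np.hstack([cv2.resize(p,(400,300)),cv2.resize(q[170:320,240:440],(400,300))]))
```

```text
t 8.52 pos [ 0.5803 -0.1665  0.1231] yaw -97.6 zaxis [-0.001  0.    -1.   ] F [-0.9 -0.3 -0.2] w 0.697 j [-0.5   0.61  1.04  1.61 -0.55  1.24 -1.05]
shift [ 0.6  0.3 -0.9] wz -0.1
```

View pics/m4.png

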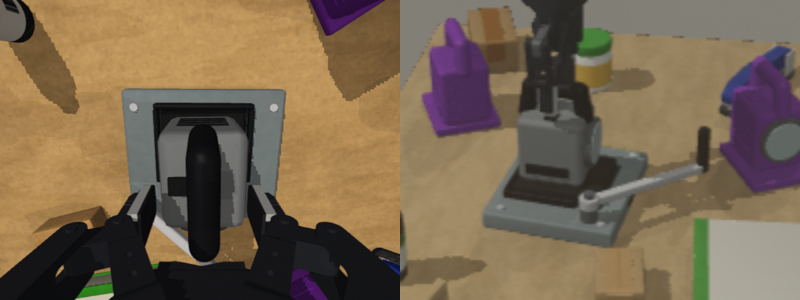

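The fingers stand either side of the handle, roughly centred on it, and the keeper is open. I'm gripping.

Request:
move_arm --force 50 --motion '[{"tx":0,"ty":0,"tz":0,"wx":0,"wy":0,"wz":0,"claw":0.6},{"tx":0,"ty":0,"tz":0,"wx":0,"wy":0,"wz":0,"claw":0.7},{"tx":0,"ty":0,"tz":0,"wx":0,"wy":0,"wz":0,"claw":1},{"tx":0,"ty":0,"tz":0,"wx":0,"wy":0,"wz":0,"claw":1},{"tx":0,"ty":0,"tz":0,"wx":0,"wy":0,"wz":0,"claw":1},{"tx":0,"ty":0,"tz":0,"wx":0,"wy":0,"wz":0,"claw":1},{"tx":0,"ty":0,"tz":0,"wx":0,"wy":0,"wz":0,"claw":1},{"tx":0,"ty":0,"tz":0,"wx":0,"wy":0,"wz":0,"claw":1}]'

```text
clock: 9.28
ee_pos: [0.5808, -0.1671, 0.124]
ee_rot: [2.069, -2.363, 0.001]
wrist_force: [-0.3, -2.1, 1.7]
width: 0.218
```

Request:
move_arm --motion '[{"tx":0,"ty":0,"tz":-4,"wx":0,"wy":0,"wz":0,"claw":1},{"tx":0,"ty":0,"tz":-8,"wx":0,"wy":0,"wz":0,"claw":1},{"tx":0,"ty":0,"tz":-12,"wx":0,"wy":0,"wz":0,"claw":1},{"tx":0,"ty":0,"tz":-16,"wx":0,"wy":0,"wz":0,"claw":1},{"tx":0,"ty":0,"tz":-20,"wx":0,"wy":0,"wz":0,"claw":1},{"tx":0,"ty":0,"tz":-20,"wx":0,"wy":0,"wz":0,"claw":1},{"tx":0,"ty":0,"tz":-20,"wx":0,"wy":0,"wz":0,"claw":1},{"tx":0,"ty":0,"tz":-20,"wx":0,"wy":0,"wz":0,"claw":1},{"tx":0,"ty":0,"tz":-10,"wx":0,"wy":0,"wz":0,"claw":1},{"tx":0,"ty":0,"tz":0,"wx":0,"wy":0,"wz":0,"claw":1}]'

```text
clock: 10.12
ee_pos: [0.5817, -0.1672, 0.2567]
ee_rot: [-2.069, 2.361, -0.005]
wrist_force: [0.3, -0.4, -6.6]
width: 0.214
```

Run:
```python
from h import *
delta((.593,.186,.253),-107.3)
q,d=camera("side");P=pts("side",d)
m=(abs(P[...,0]-.575)<.08)&(abs(P[...,1]+.165)<.08)&(P[...,2]>.1)&(P[...,2]<.26)
Q=P[m];v,u=np.nonzero(m);print(Q[:,2].min().round(3))
cv2.imwrite("pics/m5.png",cv2.resize(q[120:300,220:420],(600,540)))
```

```text
t 10.12 pos [ 0.5817 -0.1672  0.2567] yaw -97.6 zaxis [ 0.004 -0.001 -1.   ] F [ 0.3 -0.4 -6.6] w 0.214 j [-0.52  0.51  1.12  1.42 -0.46  1.48 -1.12]
shift [-351.6   35.3    3.5] wz 9.7
0.155
```

View pics/m5.png

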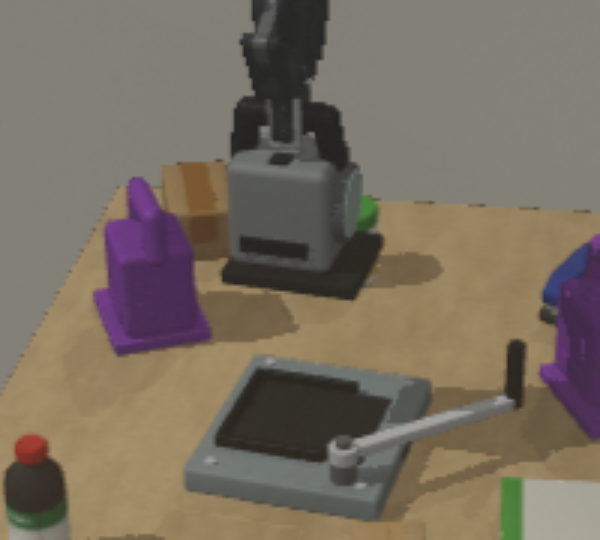

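The lamp hangs level, its foot well above the dock, and the keeper stays open. I'm carrying it over to the rest.

Request:
move_arm --motion '[{"tx":-15,"ty":1.5,"tz":0,"wx":0,"wy":0,"wz":0,"claw":1},{"tx":-25,"ty":2.5,"tz":0,"wx":0,"wy":0,"wz":0,"claw":1},{"tx":-35,"ty":3.5,"tz":0,"wx":0,"wy":0,"wz":0,"claw":1},{"tx":-35,"ty":3.5,"tz":0,"wx":0,"wy":0,"wz":0,"claw":1},{"tx":-35,"ty":3.5,"tz":0,"wx":0,"wy":0,"wz":0,"claw":1},{"tx":-35,"ty":3.5,"tz":0,"wx":0,"wy":0,"wz":0,"claw":1},{"tx":-35,"ty":3.5,"tz":0,"wx":0,"wy":0,"wz":0,"claw":1},{"tx":-35,"ty":3.5,"tz":0,"wx":0,"wy":0,"wz":0,"claw":1},{"tx":-30,"ty":3,"tz":0,"wx":0,"wy":0,"wz":0,"claw":1},{"tx":-25,"ty":2.5,"tz":0,"wx":0,"wy":0,"wz":0,"claw":1}]'

```text
clock: 11.0
ee_pos: [0.5896, 0.1436, 0.2518]
ee_rot: [2.072, -2.358, -0.003]
wrist_force: [0.1, -0.5, -5.6]
width: 0.214
```

Request:
move_arm --motion '[{"tx":-20,"ty":2,"tz":0,"wx":0,"wy":0,"wz":0,"claw":1},{"tx":-15,"ty":1.5,"tz":0,"wx":0,"wy":0,"wz":0,"claw":1},{"tx":-11,"ty":1,"tz":0,"wx":0,"wy":0,"wz":0,"claw":1},{"tx":0,"ty":0,"tz":0,"wx":0,"wy":0,"wz":4,"claw":1},{"tx":0,"ty":0,"tz":0,"wx":0,"wy":0,"wz":4,"claw":1},{"tx":0,"ty":0,"tz":0,"wx":0,"wy":0,"wz":1.7,"claw":1},{"tx":0,"ty":0,"tz":0,"wx":0,"wy":0,"wz":0,"claw":1},{"tx":0,"ty":0,"tz":0,"wx":0,"wy":0,"wz":0,"claw":1},{"tx":0,"ty":0,"tz":0,"wx":0,"wy":0,"wz":0,"claw":1}]'

```text
clock: 11.75
ee_pos: [0.5923, 0.1853, 0.2535]
ee_rot: [1.863, -2.529, -0.0]
wrist_force: [-0.6, 0.2, -5.6]
width: 0.215
```

Run:
```python
from h import *
delta((.593,.186,.175),-107.3)
for n in("scene","side"):
    q,d=camera(n);P=pts(n,d);np.save(f"pics/{n}_d2.npy",d);cv2.imwrite(f"pics/{n}_2.png",q)
    m=(np.hypot(P[...,0]-.587,P[...,1]-.187)<.09)&(P[...,2]>.152)&(P[...,2]<.172)
    Q=P[m];print(n,len(Q),cv2.minAreaRect((Q[:,:2]*1000).astype(np.float32)),Q[:,2].min())
    m=(np.hypot(P[...,0]-.587,P[...,1]-.187)<.13)&(P[...,2]>.04)&(P[...,2]<.125);print(m.sum())
```

```text
t 11.75 pos [0.5923 0.1853 0.2535] yaw -107.2 zaxis [-0. -0. -1.] F [-0.6  0.2 -5.6] w 0.215 j [-1.08  0.58  1.15  1.38 -0.52  1.51 -1.84]
shift [-0.9 -0.5 78.5] wz 0.1
scene 642 ((582.4554443359375, 184.93321228027344), (87.93244171142578, 101.74211120605469), 72.06421661376953) 0.1527047600200231
1516
side 1174 ((582.6348266601562, 188.72991943359375), (85.78239440917969, 102.06029510498047), 73.5110092163086) 0.15343233874034135
2919
```

The foot measures 101×86 mm centred at (582.5, 187), yaw −17.3°. It is level and within about 2 mm of the rest's centre. I'll shift 2 mm and lower slowly.

Request:
move_arm --motion '[{"tx":-2,"ty":0,"tz":8,"wx":0,"wy":0,"wz":0,"claw":1},{"tx":0,"ty":0,"tz":14,"wx":0,"wy":0,"wz":0,"claw":1},{"tx":0,"ty":0,"tz":16,"wx":0,"wy":0,"wz":0,"claw":1},{"tx":0,"ty":0,"tz":14,"wx":0,"wy":0,"wz":0,"claw":1},{"tx":0,"ty":0,"tz":12,"wx":0,"wy":0,"wz":0,"claw":1},{"tx":0,"ty":0,"tz":8,"wx":0,"wy":0,"wz":0,"claw":1},{"tx":0,"ty":0,"tz":4,"wx":0,"wy":0,"wz":0,"claw":1},{"tx":0,"ty":0,"tz":0,"wx":0,"wy":0,"wz":0,"claw":1},{"tx":0,"ty":0,"tz":0,"wx":0,"wy":0,"wz":0,"claw":1}]'

```text
clock: 12.6
ee_pos: [0.5932, 0.1878, 0.1782]
ee_rot: [-1.863, 2.529, -0.001]
wrist_force: [0.0, 0.4, -6.0]
width: 0.218
```

Request:
move_arm --motion '[{"tx":0,"ty":0,"tz":1,"wx":0,"wy":0,"wz":0,"claw":1},{"tx":0,"ty":0,"tz":1,"wx":0,"wy":0,"wz":0,"claw":1},{"tx":0,"ty":0,"tz":1,"wx":0,"wy":0,"wz":0,"claw":1},{"tx":0,"ty":0,"tz":0,"wx":0,"wy":0,"wz":0,"claw":1},{"tx":0,"ty":0,"tz":0,"wx":0,"wy":0,"wz":0,"claw":1}]'

```text
clock: 13.02
ee_pos: [0.5929, 0.1879, 0.1749]
ee_rot: [-1.863, 2.529, 0.0]
wrist_force: [0.1, -0.5, -5.9]
width: 0.216
```

Request:
move_arm --motion '[{"tx":0,"ty":0,"tz":1,"wx":0,"wy":0,"wz":0,"claw":1},{"tx":0,"ty":0,"tz":1,"wx":0,"wy":0,"wz":0,"claw":1},{"tx":0,"ty":0,"tz":1,"wx":0,"wy":0,"wz":0,"claw":1},{"tx":0,"ty":0,"tz":0,"wx":0,"wy":0,"wz":0,"claw":1},{"tx":0,"ty":0,"tz":0,"wx":0,"wy":0,"wz":0,"claw":1}]'

```text
clock: 13.43
ee_pos: [0.5929, 0.1878, 0.1716]
ee_rot: [1.863, -2.529, -0.0]
wrist_force: [0.3, -0.2, -5.1]
width: 0.218
```

Request:
move_arm --motion '[{"tx":0,"ty":0,"tz":0.7,"wx":0,"wy":0,"wz":0,"claw":1},{"tx":0,"ty":0,"tz":0.7,"wx":0,"wy":0,"wz":0,"claw":1},{"tx":0,"ty":0,"tz":0,"wx":0,"wy":0,"wz":0,"claw":1},{"tx":0,"ty":0,"tz":0,"wx":0,"wy":0,"wz":0,"claw":1}]'

```text
clock: 13.77
ee_pos: [0.5929, 0.1878, 0.1703]
ee_rot: [1.863, -2.53, -0.0]
wrist_force: [0.2, 0.9, -5.4]
width: 0.214
```

Request:
move_arm --motion '[{"tx":0,"ty":0,"tz":0.6,"wx":0,"wy":0,"wz":0,"claw":1},{"tx":0,"ty":0,"tz":0.6,"wx":0,"wy":0,"wz":0,"claw":1},{"tx":0,"ty":0,"tz":0,"wx":0,"wy":0,"wz":0,"claw":1},{"tx":0,"ty":0,"tz":0,"wx":0,"wy":0,"wz":0,"claw":1}]'

```text
clock: 14.1
ee_pos: [0.5932, 0.1874, 0.17]
ee_rot: [-1.862, 2.53, -0.0]
wrist_force: [-4.5, -1.9, 4.3]
width: 0.212
```

The wrist load went from −5.4 to +4.3 N, so the lamp is on the rest. I'm releasing and withdrawing upward.

Request:
move_arm --motion '[{"tx":0,"ty":0,"tz":-0.3,"wx":0,"wy":0,"wz":0,"claw":0.75},{"tx":0,"ty":0,"tz":0,"wx":0,"wy":0,"wz":0,"claw":0.65},{"tx":0,"ty":0,"tz":0,"wx":0,"wy":0,"wz":0,"claw":0.5},{"tx":0,"ty":0,"tz":0,"wx":0,"wy":0,"wz":0,"claw":0.35},{"tx":0,"ty":0,"tz":0,"wx":0,"wy":0,"wz":0,"claw":0.3},{"tx":0,"ty":0,"tz":0,"wx":0,"wy":0,"wz":0,"claw":0.3},{"tx":0,"ty":0,"tz":0,"wx":0,"wy":0,"wz":0,"claw":0.3}]'

```text
clock: 14.68
ee_pos: [0.5929, 0.1879, 0.1694]
ee_rot: [1.863, -2.529, 0.0]
wrist_force: [-0.1, 0.5, 0.1]
width: 0.7
```

Request:
move_arm --motion '[{"tx":0,"ty":0,"tz":-10,"wx":0,"wy":0,"wz":0,"claw":0.3},{"tx":0,"ty":0,"tz":-20,"wx":0,"wy":0,"wz":0,"claw":0.3},{"tx":0,"ty":0,"tz":-25,"wx":0,"wy":0,"wz":0,"claw":0.3},{"tx":0,"ty":0,"tz":-25,"wx":0,"wy":0,"wz":0,"claw":0.3},{"tx":0,"ty":0,"tz":-25,"wx":0,"wy":0,"wz":0,"claw":0.3},{"tx":0,"ty":0,"tz":-15,"wx":0,"wy":0,"wz":0,"claw":0.3},{"tx":0,"ty":0,"tz":0,"wx":0,"wy":0,"wz":0,"claw":0.3}]'

```text
clock: 15.27
ee_pos: [0.5944, 0.1873, 0.2942]
ee_rot: [-1.859, 2.525, -0.004]
wrist_force: [0.5, 0.1, 0.4]
width: 0.698
```

Run:
```python
from h import *
delta((.593,.186,.175),-107.3)
ims=[]
for n in("scene","side"):
    q,d=camera(n);P=pts(n,d);ims.append(q)
    m=(np.hypot(P[...,0]-.587,P[...,1]-.187)<.09)&(P[...,2]>.075)&(P[...,2]<.085)
    Q=P[m];print(n,len(Q),cv2.minAreaRect((Q[:,:2]*1000).astype(np.float32)))
    m=(np.hypot(P[...,0]-.587,P[...,1]-.187)<.08)&(P[...,2]>.178)&(P[...,2]<.206)
    Q=P[m];print("handle",len(Q),cv2.minAreaRect((Q[:,:2]*1000).astype(np.float32)),Q[:,2].max())
    for nm,c,r,z in(("carton",(.49,0),.08,.03),("bottle",(.725,.008),.05,.095),("jar",(.583,-.432),.06,.06)):
        k=(np.hypot(P[...,0]-c[0],P[...,1]-c[1])<r)&(P[...,2]>z)&(P[...,2]<z+.015);print(nm,P[k].mean(0).round(3) if k.any() else None)
cv2.imwrite("pics/m6.png",np.hstack([cv2.resize(ims[0][110:320,170:450],(400,300)),cv2.resize(ims[1][170:410,200:440],(400,400))[:300]]) if 0 else np.hstack([cv2.resize(ims[0][110:320,170:450],(400,300)),cv2.resize(ims[1][200:410,190:470],(400,300))]))
```

```text
t 15.27 pos [0.5944 0.1873 0.2942] yaw -107.3 zaxis [ 0.006  0.001 -1.   ] F [0.5 0.1 0.4] w 0.698 j [-1.07  0.56  1.16  1.3  -0.51  1.58 -1.86]
shift [  2.1   1.5 119.2] wz 0.0
scene 518 ((590.7374877929688, 184.4498748779297), (86.14875793457031, 118.11628723144531), 71.59648895263672)
handle 307 ((591.3533935546875, 183.39208984375), (23.80337142944336, 77.63312530517578), 74.66937255859375) 0.201223622536445
carton [0.488 0.001 0.034]
bottle [0.73  0.003 0.102]
jar [ 0.579 -0.439  0.068]
side 1005 ((591.8617553710938, 187.73777770996094), (86.36896514892578, 119.60060119628906), 72.89866638183594)
handle 549 ((592.0809326171875, 189.92262268066406), (20.20800018310547, 76.44076538085938), 75.24047088623047) 0.19975695012351458
carton [0.489 0.009 0.035]
bottle [0.73  0.009 0.102]
jar [ 0.58  -0.43   0.068]
```

View pics/m6.png

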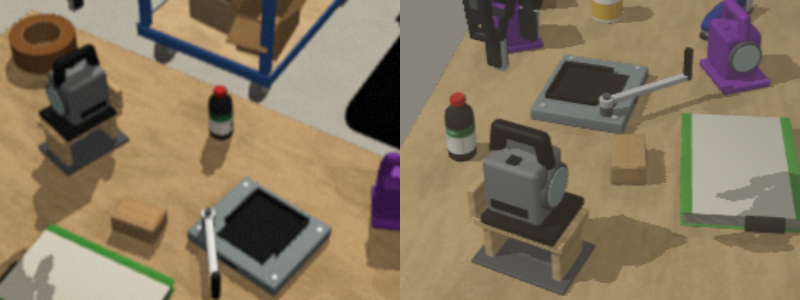

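The lamp stands upright and square on the rest with its lens away from the back board. The keeper is open, the bystanders have not moved, and the gripper is clear. I'm handing it in.

```bash
python3 -c "
from station import workorder
print(workorder.sign_off())"
```

```text
the job is handed in; nothing more can be done
None
```

The job is handed in at about 15 s of the allowed 58 s; the sign-off gives no verdict. I pushed the keeper bar open to its stop, where the force rose and the bar stopped moving. I then lifted the lamp off the dock by its handle and lowered it onto the rest. The wrist load changed from about −5 N to +4 N at touchdown.

**Last checks from both fixed cameras:**
- **Lamp position:** its origin is at about (0.583, 0.189), within about 3 mm of the rest's centre as I measured it. The yaw of about −17° agrees with the rest's, and the handle gave −15°.
- **Lamp attitude:** it stands upright with the lens away from the back board. The handle top is at about 0.200 m against an expected 0.198 m.
- **Keeper:** it is still visibly open. By geometry it is near 0.8 rad; I did not measure the angle again at the end.
- **Bystanders:** the bottle, carton and jar show no real movement; their measured positions differ only by a few mm of scatter.
- **Robot:** the gripper is about 75 mm above the lamp handle and the wrist force is near zero.

The two cameras disagreed by 3 to 6 mm in y throughout, which is well inside the tolerances. The first move call was refused because it left out some keys, and nothing moved. I viewed nine pictures.

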